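# Sort the tasting returns: bowls to the drain shelf, paper cups tipped into the tub

### The job

Clear the tipping tray of the tasting return station: first slide the two low ceramic bowls sideways, without lifting them, off the tray onto the drain shelf beside it, so that each stands upright wholly on the shelf. Then raise the tray by its handle so that the two narrow paper cups slide off its end into the waste tub, and lower the tray gently until it is flat again and let go. Do not knock a bowl over, and leave the bottle, the large lidded cup and the black bowl where they are.

Things in the scene. Friction and masses are not known exactly. Their poses are not given: they have to be found in the camera images.
- station: Fixed return station: a tipping tray with the drain shelf along its +x side and the waste tub at its -y end. Origin on the table under the tray's middle; x points from tray to shelf (roughly away from the robot), y along the tray from tub to handle, z up. Offsets below are in this frame, mm. All is smooth steel or plastic: bowls and cups slide with friction 0.2 to 0.3.
- tray_mid (a point): Middle of the tray's upper face, at z 80 when flat. The plate spans x -55 to 55, y -185 to 185. A rim 8 mm high runs along x -55 and the handle end y 185; the shelf side and the tub end are open. Two bowls and two cups stand near x 0 (within 8) at y -135, -45, 45 and 135 (within 4), in any order.
- shelf_mid (a point): Middle of the drain shelf's flat floor, station x 127, y 0, z 78. The floor spans x 59 to 191, y -181 to 181; from the tray there is a 4 mm gap and a 2 mm step down. A back wall at x 191 and end walls at y -181 and 181 stand 28 mm high; it is open towards the tray.
- tub_mid (a point): Middle of the waste tub's floor, station x 0, y -280, z 6. Inside it spans x -86 to 86, y -371 to -189. Its wall by the tray is 62 mm high, the side walls 140 mm, the far wall 170 mm over the table; open above.
- tray (a joint): Tray angle in rad: 0 flat, growing as the handle end is raised, at most 1.0. The hinge axis runs along the station's x at y -185, z 77. The tray weighs about 0.6 kg and falls back flat by itself if let go, so lower it by hand, slower than 1 rad/s. Things on it begin to slide at 0.2 to 0.3 rad.
- tray_handle (a point): Middle of the handle bar: round, 12 mm thick, 84 mm long, parallel to the hinge axis (station x), with an arm at each end. It is 430 mm from the hinge axis along the tray and 48 mm above it: at station x 0, y 245, z 125 when the tray is flat. 60 mm are free between it and the tray's end, and nothing is under it. Its axes turn with the tray.
- bowl_a_center (a point): White ceramic tasting bowl, wide and low: 82 mm across the rim, 58 mm across the foot, 48 mm high, about 0.16 kg. Starts standing upright in one of the four places on the tray. The point is on its axis, half-way up (24 mm over its foot); z is its axis, up when upright. The other bowl is alike.
- bowl_b_center (a point): White ceramic tasting bowl, wide and low: 82 mm across the rim, 58 mm across the foot, 48 mm high, about 0.16 kg. Starts standing upright in one of the four places on the tray. The point is on its axis, half-way up (24 mm over its foot); z is its axis, up when upright. The other bowl is alike.
- cup_a_center (a point): White paper tasting cup, narrow and tall: 60 mm across the rim, 48 mm across the foot, 64 mm high, about 14 g, open at the top. Starts standing upright in one of the four places on the tray. The point is on its axis, half-way up (32 mm over its foot); z is its axis. The other cup is alike.
- cup_b_center (a point): White paper tasting cup, narrow and tall: 60 mm across the rim, 48 mm across the foot, 64 mm high, about 14 g, open at the top. Starts standing upright in one of the four places on the tray. The point is on its axis, half-way up (32 mm over its foot); z is its axis. The other cup is alike.
- bottle_center (a point): Bystander: green glass bottle, 64 mm thick, 200 mm high, standing on the table to the left of the shelf. The point is on its axis 100 mm up.
- big_cup_center (a point): Bystander: large paper take-away cup with a black lid, 88 mm wide, 158 mm high, standing on the table beyond the station. The point is on its axis 75 mm up.
- black_bowl_center (a point): Bystander: black tasting bowl, 110 mm wide, 65 mm high, standing on the table to the left of the station. The point is on its axis 32 mm up.

How it is judged:
On the way, in this order (a step that is already met when the one before it is completed fails the run):
1. both bowls stand upright wholly on the drain shelf, with the tray flat (x of bowl_a_center in the frame of station between 0.097 and 0.16 m and y of bowl_a_center in the frame of station between -0.15 and 0.15 m and z of bowl_a_center in the frame of station between 0.095 and 0.11 m and angle between each of bowl_a_center, bowl_b_center's own z axis and vertical below 0.15 rad and x of bowl_b_center in the frame of station between 0.097 and 0.16 m and y of bowl_b_center in the frame of station between -0.15 and 0.15 m and z of bowl_b_center in the frame of station between 0.095 and 0.11 m and value of joint tray below 0.05 rad), for 0.2 s.
2. the tray is raised and both paper cups have slid into the tub (x of cup_a_center in the frame of station between -0.088 and 0.088 m and y of cup_a_center in the frame of station between -0.375 and -0.187 m and z of each of cup_a_center, cup_b_center in the frame of station below 0.125 m and x of cup_b_center in the frame of station between -0.088 and 0.088 m and y of cup_b_center in the frame of station between -0.375 and -0.187 m and value of joint tray above 0.12 rad), for 0.1 s.
At the end, for the whole second after the job is handed in: Both bowls stand upright (within 0.15 rad) on the drain shelf, wholly past the tray's edge (centre at least 97 mm beyond the tray's middle line); both paper cups lie in the waste tub below its rim (any way up); the tray is flat again (within 0.04 rad) (x of bowl_a_center in the frame of station between 0.097 and 0.16 m and y of bowl_a_center in the frame of station between -0.15 and 0.15 m and z of bowl_a_center in the frame of station between 0.095 and 0.11 m and angle between each of bowl_a_center, bowl_b_center's own z axis and vertical below 0.15 rad and x of bowl_b_center in the frame of station between 0.097 and 0.16 m and y of bowl_b_center in the frame of station between -0.15 and 0.15 m and z of bowl_b_center in the frame of station between 0.095 and 0.11 m and x of cup_a_center in the frame of station between -0.088 and 0.088 m and y of cup_a_center in the frame of station between -0.375 and -0.187 m and z of each of cup_a_center, cup_b_center in the frame of station below 0.125 m and x of cup_b_center in the frame of station between -0.088 and 0.088 m and y of cup_b_center in the frame of station between -0.375 and -0.187 m and value of joint tray below 0.04 rad); the robot touches nothing.
It fails at once if a bowl is tipped over (more than 0.6 rad) (angle between any of bowl_a_center, bowl_b_center's own z axis and vertical above 0.6 rad).
It fails at once if a bowl is lifted (its centre more than 30 mm above its height on the tray) (z of any of bowl_a_center, bowl_b_center in the frame of station above 0.134 m).
It fails at once if the tray is let fall (downward faster than 1.5 rad/s) (velocity of joint tray below -1.5 rad/s).
It fails at once if a bystander is moved by more than 40 mm (distance of any of bottle_center, big_cup_center, black_bowl_center from where it was at the start of the episode above 0.04 m).
It also fails if it takes over 72 s, if anything falls off the work surface, if the arm or the gripper's body presses on something with over 40 N, if the wrist force passes 120 N, or if a joint passes its speed limit or range.

### The arm

A 7-joint arm with a two-finger parallel gripper is mounted at the origin on the work surface. World frame = base frame: x ahead of the robot, y to its left, z up, the work surface at z = 0. Lengths are in m, angles in rad, forces in N, time in s.
With the tool pointing down it reaches from about 0.4 to 0.9 m from the base axis. Payload 5.5 kg.
Tool frame: the origin (TCP) lies on the centre line of the jaws, within the pads' length; the fingertips stand 17 mm ahead of it and the grasp point (between the pads) lies 2 mm behind it; z points along the fingers, y is the line along which they close (so a half turn about z gives the same grasp; the last joint's range is limited). The gripper opens to 92 mm and grips with 3 to 60 N. Pads are 19 mm wide; open, the fingers measure 130 mm over their backs; the gripper's body (75 mm by 190 mm) begins 47 mm behind the grasp point.
Start: joints at [1.5, 0.501, -0.427, 1.55, 0.221, 1.138, -0.21], TCP at [0.213, -0.614, 0.244] pointing down, gripper open.
Joint ranges: [-2.88, 2.88], [-0.31, 2.03], [-1.54, 1.56], [0.2, 2.42], [-1.41, 4.55], [0.19, 2.02], [-2.57, 2.57]. Speed limits (rad/s): [2.57, 2.57, 3.14, 3.14, 3.14, 3.14, 3.14].

### API

Orientations are given as a rotation vector (axis times angle).
In Python, from rig import bot gives the robot as it stands.
- The arm moves only by the shell command python3 -m handwheel 'ROWS' [FORCE]. ROWS is JSON, a list of rows, each a list of 3 entries, a list of its own where there are three numbers: the shift along the tool's x, y, z in m, then the turn about the tool's z in degrees, then the closure in counts, from 0 (fully open) to 255 (shut). In form: [[[x, y, z], spin, jaw], ...]. A call has 1 to 10 rows; each row shifts and turns the commanded pose from where the row before left it, along the tool's axes as they then stand; what a row does not reach is not made up. A row lasts 1/12 s, in which the tool goes at most 41.7 mm and 7.16 degrees, less where a joint would pass 70% of its speed; a pose out of reach is approached as far as the arm can. A call with a gripper value outside its range is refused whole. The fingers move at their own pace and stop on an object; FORCE is the grip in N (left out, the last holds). Time passes only in rows, so rows that do not move let the fingers close. It gives the time, the measured TCP pose, the force, the opening and the grip force at its end, in the units of the state.
- bot.state(): the state, without advancing time (a new reading comes with each control period).
- bot.capture(name): name is "scene" or "side" or "wrist"; returns a dict with "img" (400x640x3 uint8, blue, green, red), "mtx" (3x3 intrinsics, pixels), "rvec" (rotation vector, rad) and "tvec" (3), from world to camera coordinates, as OpenCV has them. Camera axes: x right, y down, z forward; pixel columns grow to the right and rows downward; lengths in m; the calibration is good to about 2 mm. A picture is of the moment at which its call begins. There is no depth.
- bot.finish_job(): hands the job in; it is judged then, once.
The state is a dict: "clock": time; "q": joint angles; "joint_vel": joint speeds; "joint_efforts": joint torques, N m; "ee_pos": TCP position; "ee_rot": TCP orientation; "ft_force": force on the tool from outside, world axes, zero at the start; "wrist_torque": the same for the moment, N m; "opening": finger opening in m; "grip_force": force on a finger pad.
Only numpy, scipy, OpenCV 4.12 (cv2) and the standard library are available. Lean on these libraries where they do the work, as an engineer would, in place of code of your own. Each camera call takes 0.05 s, during which the arm holds its last target. There are 200 camera calls.

## Working session

There is one attempt and no reset: what is moved stays moved. The work goes in short steps, Python scripts to look and compute and a shell command to move; the robot and the scene stay as the last step left them, time stands still between calls to the robot, and variables do not carry over. Pictures are saved under pics/ and viewed, at most 10 in all, crops included, and the job is handed in when it is done.

```bash
mkdir -p pics; ls; python3 - <<'E'
from rig import bot
import cv2
s=bot.state();print(s)
for n in("scene","side"):
    c=bot.capture(n);cv2.imwrite(f"pics/{n}0.png",c["img"]);print(n,c["mtx"].tolist(),c["rvec"],c["tvec"])
E
```

```text
pics
{'clock': 0.0, 'q': array([ 1.50021664,  0.50181422, -0.42677956,  1.55147185,  0.22082747,
        1.13830608, -0.21029645]), 'joint_vel': array([-0.00116942,  0.00044433,  0.00065861, -0.00014534, -0.00123444,
        0.00191897, -0.00090008]), 'joint_efforts': array([-1.33358030e-04, -5.66599202e+01, -5.81663266e+00, -2.79120952e+01,
       -6.87054615e-02,  3.07186134e-02,  2.01829735e-04]), 'ee_pos': array([ 0.21267003, -0.61350596,  0.2426893 ]), 'ee_rot': array([-3.09603863e+00, -5.21650509e-01,  4.68598216e-04]), 'ft_force': array([ 0.36244547, -0.39104149, -0.92711711]), 'wrist_torque': array([ 0.03360305, -0.00708288, -0.04010967]), 'grip_force': 0.0, 'opening': 0.09185578275929152}
scene [[420.7934241134526, 0.0, 315.89285283197313], [0.0, 420.7934241134526, 200.7004600020072], [0.0, 0.0, 1.0]] [ 1.80899755  1.75022303 -0.67942003] [-0.17434989 -0.40413716  1.71005757]
side [[455.9244585507814, 0.0, 311.56259168167156], [0.0, 455.9244585507814, 202.15510860493507], [0.0, 0.0, 1.0]] [ 0.44839123 -2.77908344  1.12985542] [0.648723   0.0950012  1.44655178]
```

View pics/scene0.png

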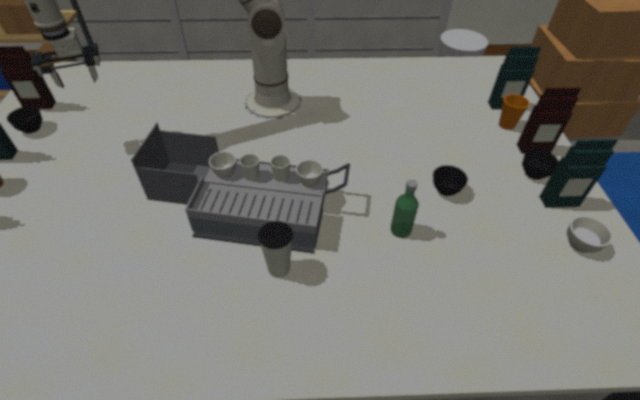

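View pics/side0.png

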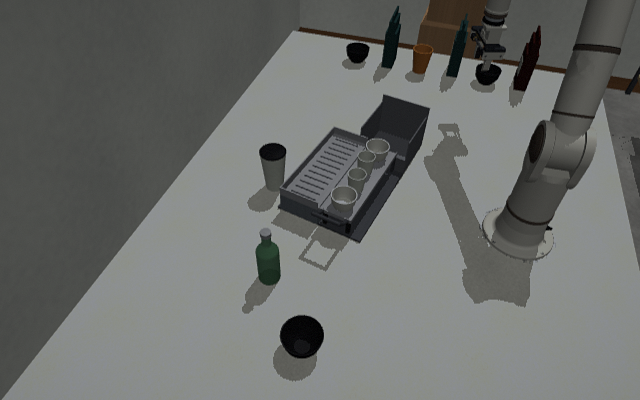

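The scene view shows the order from the tub end as bowl (222,162), cup (249,166), cup (281,167), bowl (310,174). The handle is near (340,178), and the bystanders are beyond the shelf and to its left. I'll enlarge both views for the station pose.

```bash
python3 - <<'E'
import cv2
a=cv2.imread("pics/scene0.png")[115:255,125:380];cv2.imwrite("pics/sc.png",cv2.convertScaleAbs(cv2.resize(a,None,fx=3,fy=3,interpolation=cv2.INTER_CUBIC),alpha=1.4))
a=cv2.imread("pics/side0.png")[90:280,265:445];cv2.imwrite("pics/si.png",cv2.convertScaleAbs(cv2.resize(a,None,fx=3,fy=3,interpolation=cv2.INTER_CUBIC),alpha=1.6))
E
```

```text
(no output)
```

View pics/sc.png

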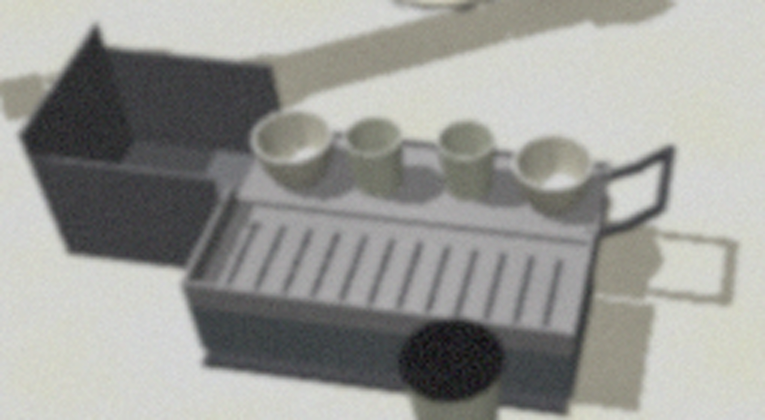

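View pics/si.png

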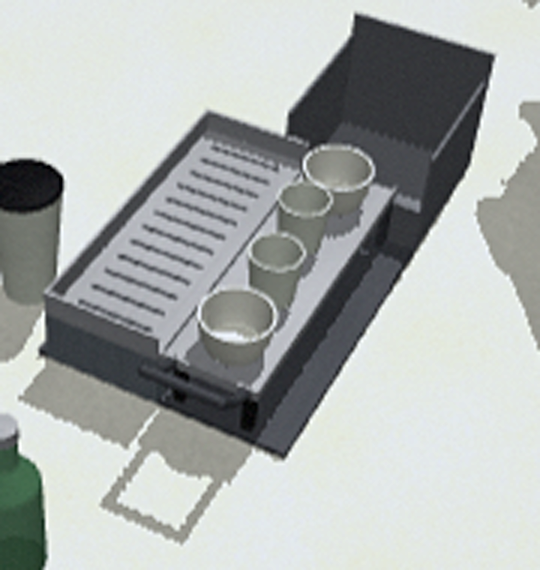

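Scene crop: the bowl rims are at (292,138) and (554,166), the cup rims at (374,137) and (467,143), and the handle bar runs (672,150) to (664,214). Side crop: the bowl rims are at (338,168) and (237,318), and the handle bar runs (145,373) to (228,402). I'll fit the station pose to these.

```bash
cat > h.py <<'E'
import numpy as np,cv2
from scipy.spatial.transform import Rotation as R
def proj(P,c): return cv2.projectPoints(np.asarray(P,float).reshape(-1,3),np.array(c["rvec"]),np.array(c["tvec"]),np.array(c["mtx"]),None)[0][:,0]
def toworld(P,p):
    c,s=np.cos(p[2]),np.sin(p[2]);P=np.asarray(P,float).reshape(-1,3)
    return np.c_[p[0]+c*P[:,0]-s*P[:,1],p[1]+s*P[:,0]+c*P[:,1],P[:,2]]
E
python3 - <<'E'
from h import *
from rig import bot
from scipy.optimize import least_squares
cs={n:bot.capture(n) for n in("scene","side")}
obs={"scene":[((88,-373,140),22,136),((-88,-373,170),97,27),((42,245,125),664,214),((-42,245,125),672,150),((193,-183,106),187,284),((193,183,106),578,333)],
"side":[((42,245,125),147,373),((-42,245,125),228,401),((193,-183,106),208,112),((193,183,106),46,296),((88,-373,170),357,14),((-88,-373,170),494,55)]}
obj={"scene":[(292,138),(374,137),(467,143),(554,166)],"side":[(338,168),(305,202),(277,252),(237,318)]}
off={"scene":(125,115),"side":(265,90)}
Y=[-.135,-.045,.045,.135];Z=[.128,.144,.144,.128]
def f(p):
    r=[]
    O=np.c_[p[3:7],Y+p[7:11],Z]
    for n,c in cs.items():
        P=np.r_[np.array([o[0] for o in obs[n]])/1e3,O]
        uv=np.array([o[1:] for o in obs[n]]+obj[n])/3+off[n]-1/3
        r.append((proj(toworld(P,p),c)-uv).ravel())
    return np.r_[r[0],r[1],p[3:7]/.006,p[7:11]/.003]
s=least_squares(f,np.r_[.5,-.2,0,np.zeros(8)],loss="soft_l1")
p=s.x;print(p.round(4));print(f(p)[:40].reshape(-1,2).round(1).tolist())
np.save("p.npy",p[:3])
W=toworld(np.c_[p[3:7],Y+p[7:11],Z],p);print(W.round(3).tolist())
print("handle",toworld([0,.245,.125],p))
B=[("bottle",.0)]
T=R.from_rotvec(bot.state()["ee_rot"]).as_matrix();print("tool",T.round(3).tolist(),"station x,y ang deg",np.degrees(p[2]))
E
```

```text
[ 5.14e-01  6.40e-03 -1.91e-01  4.30e-03  6.10e-03 -9.00e-04 -4.00e-04
 -4.00e-04 -1.00e-03 -4.00e-04 -1.00e-03]
[[3.2, 5.9], [-0.1, -1.9], [-0.3, -3.5], [0.1, -1.5], [-0.3, -1.7], [-0.9, -1.9], [0.5, -1.7], [1.1, -1.8], [0.3, -2.0], [0.9, -2.4], [-0.7, -0.8], [-1.9, 0.6], [-0.5, -0.9], [0.1, -1.2], [-0.7, -0.7], [-0.7, -0.7], [-0.3, -0.8], [-0.2, -1.1], [-0.8, -0.7], [-0.6, -1.5]]
[[0.492, -0.127, 0.128], [0.511, -0.04, 0.144], [0.522, 0.05, 0.144], [0.539, 0.138, 0.128]]
handle [[0.56049489 0.24691632 0.125     ]]
tool [[0.945, 0.328, -0.0], [0.328, -0.945, 0.001], [0.0, -0.001, -1.0]] station x,y ang deg -10.94305106828457
```

```bash
python3 - <<'E'
from h import *
from rig import bot
from scipy.optimize import least_squares
cs={n:bot.capture(n) for n in("scene","side")}
obs={"scene":[((88,-373,170),22,136),((-88,-373,170),97,27),((42,245,125),664,214),((-42,245,125),672,150),((193,-183,106),187,284),((193,183,106),578,333)],
"side":[((42,245,125),147,373),((-42,245,125),228,401),((193,-183,106),208,112),((193,183,106),46,296),((88,-373,170),357,14),((-88,-373,170),494,55)]}
obj={"scene":[(292,138),(374,137),(467,143),(554,166)],"side":[(338,168),(305,202),(277,252),(237,318)]}
off={"scene":(125,115),"side":(265,90)}
Y=[-.135,-.045,.045,.135];Z=[.128,.144,.144,.128]
def f(p):
    r=[]
    O=np.c_[p[3:7],Y+p[7:11],Z]
    for n,c in cs.items():
        P=np.r_[np.array([o[0] for o in obs[n]])/1e3,O]
        uv=np.array([o[1:] for o in obs[n]]+obj[n])/3+off[n]-1/3
        r.append((proj(toworld(P,p),c)-uv).ravel())
    return np.r_[r[0],r[1],p[3:7]/.006,p[7:11]/.003]
s=least_squares(f,np.r_[.5,0,-.2,np.zeros(8)],loss="soft_l1")
p=s.x;print(p.round(4));print(f(p)[:40].reshape(-1,2).round(1).tolist())
np.save("p.npy",p[:3])
W=toworld(np.c_[p[3:7],Y+p[7:11],Z],p);print(W.round(3).tolist())
print("handle",toworld([0,.245,.125],p))
E
```

```text
[ 0.5147  0.0066 -0.1872  0.0033  0.0053 -0.0012 -0.0006 -0.0006 -0.0012
 -0.0006 -0.0011]
[[-0.1, -1.2], [-0.3, -1.5], [-0.1, -3.6], [0.1, -1.5], [-0.1, -1.3], [-0.5, -1.8], [0.6, -1.6], [1.2, -1.7], [0.4, -2.0], [1.0, -2.3], [-0.8, -0.6], [-1.8, 0.7], [-1.0, -0.9], [-0.0, -1.0], [-1.3, -0.7], [-1.2, -0.9], [-0.4, -0.8], [-0.3, -1.1], [-0.9, -0.7], [-0.7, -1.5]]
[[0.493, -0.127, 0.128], [0.511, -0.04, 0.144], [0.522, 0.051, 0.144], [0.539, 0.138, 0.128]]
handle [[0.56031069 0.24735129 0.125     ]]
```

The fit is good: station at (0.515, 0.007), yaw −10.7°. The bowls are at the two ends of the tray. I'll align the tool with the station axes and half-close the fingers so they cradle a bowl.

```bash
cat >> h.py <<'E'
from rig import bot
def where(spec=None):
    "TCP in station mm, yaw error deg, and tool shift to reach a station target (mm)"
    s=bot.state();p=np.load("p.npy");T=R.from_rotvec(s["ee_rot"]).as_matrix()
    e=np.array(s["ee_pos"]);c,n=np.cos(p[2]),np.sin(p[2]);M=np.array([[c,-n,0],[n,c,0],[0,0,1]])
    st=M.T@(e-[p[0],p[1],0])
    print("t %.2f"%s["clock"],"st",(st*1e3).round(1),"yaw err",np.degrees(np.arctan2(T[1,0],T[0,0])-p[2]).round(2),"zaxis",T[:,2].round(3),"F",np.round(s["ft_force"],1),"open",round(s["opening"],4),"grip",round(s["grip_force"],1),"q",np.round(s["q"],2))
    if spec is not None: print("tool shift",(T.T@M@(np.array(spec)/1e3-st)*1e3).round(1))
E
python3 -m handwheel '[[[0,0,0],6,144],[[0,0,0],6,144],[[0,0,0],6,144],[[0,0,0],6,144],[[0,0,0],6,144],[[0,0,0],0,144]]'
python3 -c "
from h import *
where((-70,-130,240))"
```

```text
clock: 0.8
ee_pos: [0.213, -0.6141, 0.2437]
ee_rot: [3.127, -0.303, -0.0]
ft_force: [-0.3, -0.6, 0.2]
opening: 0.0565
grip_force: 0.0
t 0.80 st [-180.9 -666.   243.7] yaw err -0.35 zaxis [-0. -0. -1.] F [-0.3 -0.6  0.2] open 0.0565 grip 0.0 q [ 1.42  0.49 -0.32  1.55  0.16  1.13 -0.69]
tool shift [ 107.6 -536.7    3.6]
```

```bash
python3 -m handwheel '[[[0.006,-0.03,0],0,144],[[0.006,-0.03,0],0,144],[[0.006,-0.03,0],0,144],[[0.006,-0.03,0],0,144],[[0.006,-0.03,0],0,144],[[0.006,-0.03,0],0,144],[[0.006,-0.03,0],0,144],[[0.006,-0.03,0],0,144],[[0.006,-0.03,0],0,144],[[0.006,-0.03,0],0,144]]'
python3 -m handwheel '[[[0.006,-0.03,0],0,144],[[0.006,-0.03,0],0,144],[[0.006,-0.03,0],0,144],[[0.006,-0.03,0],0,144],[[0.006,-0.03,0],0,144],[[0.006,-0.03,0],0,144],[[0.006,-0.03,0],0,144],[[0.006,-0.026,0],0,144],[[0,0,0],0,144],[[0,0,0],0,144]]'
python3 -c "
from h import *
where((-72,-133,114))
c=bot.capture('wrist');cv2.imwrite('pics/w1.png',c['img'])
p=np.load('p.npy')
print(proj(toworld(np.array([[3,-135,128],[3,-135,80],[5,-46,144],[-55,-185,80],[55,-185,80]])/1e3,p),c).round(0).tolist())"
```

```text
clock: 1.63
ee_pos: [0.3289, -0.3294, 0.2439]
ee_rot: [3.127, -0.292, 0.0]
ft_force: [1.0, 0.2, 0.0]
opening: 0.04
grip_force: 0.0
clock: 2.47
ee_pos: [0.4207, -0.1066, 0.244]
ee_rot: [3.128, -0.287, 0.001]
ft_force: [0.6, 0.3, 0.1]
opening: 0.04
grip_force: 0.0
t 2.47 st [ -71.2 -128.8  244. ] yaw err 0.25 zaxis [ 0.001 -0.    -1.   ] F [0.6 0.3 0.1] open 0.04 grip 0.0 q [ 0.84  0.12 -0.7   2.06  0.09  0.99 -1.65]
tool shift [ -0.9   4.2 130. ]
[[326.0, 117.0], [324.0, 118.0], [207.0, 113.0], [374.0, 179.0], [380.0, 59.0]]
```

View pics/w1.png

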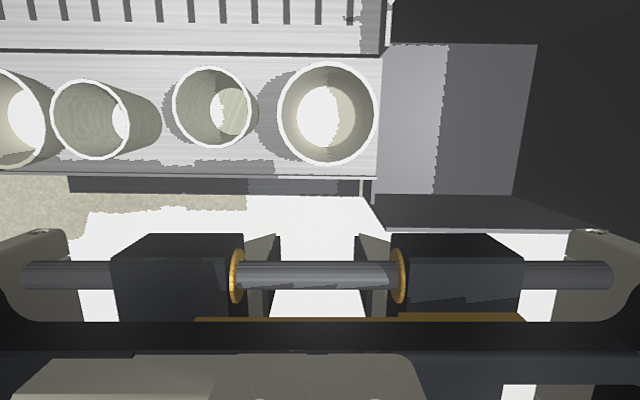

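The bowl rim centre is at (326,114), where the fit predicts (326,117), so the pose holds. I'll descend behind the tub-end bowl and push it slowly.

```bash
python3 -m handwheel '[[[0,0.005,0.02],0,144],[[0,0,0.03],0,144],[[0,0,0.03],0,144],[[0,0,0.03],0,144],[[0,0,0.019],0,144],[[0,0,0],0,144],[[0.01,0,0],0,144],[[0.01,-0.0005,0],0,144],[[0.01,-0.0005,0],0,144],[[0.01,-0.0005,0],0,144]]'
python3 -m handwheel '[[[0.01,-0.0005,0],0,144],[[0.01,-0.0005,0],0,144],[[0.01,-0.0005,0],0,144],[[0.01,-0.0005,0],0,144],[[0.01,-0.0005,0],0,144],[[0.01,-0.0005,0],0,144],[[0.01,-0.0005,0],0,144],[[0.01,-0.0005,0],0,144],[[0.01,-0.0005,0],0,144],[[0.005,0,0],0,144]]'
python3 -c "
from h import *
where((80,-128,115))
c=bot.capture('wrist');cv2.imwrite('pics/w2.png',c['img'])"
```

```text
clock: 3.35
ee_pos: [0.4613, -0.1201, 0.1163]
ee_rot: [3.126, -0.299, 0.005]
ft_force: [-1.4, 0.0, 0.4]
opening: 0.0397
grip_force: 0.5
clock: 4.18
ee_pos: [0.5547, -0.1327, 0.1148]
ee_rot: [-3.127, 0.298, -0.002]
ft_force: [-0.0, 0.4, -1.0]
opening: 0.0399
grip_force: 0.3
t 4.18 st [  65.2 -129.4  114.8] yaw err -0.15 zaxis [ 0.001  0.    -1.   ] F [-0.   0.4 -1. ] open 0.0399 grip 0.3 q [ 0.63  0.55 -0.57  1.85  0.39  0.84 -1.89]
tool shift [14.8 -1.5 -0.2]
```

View pics/w2.png

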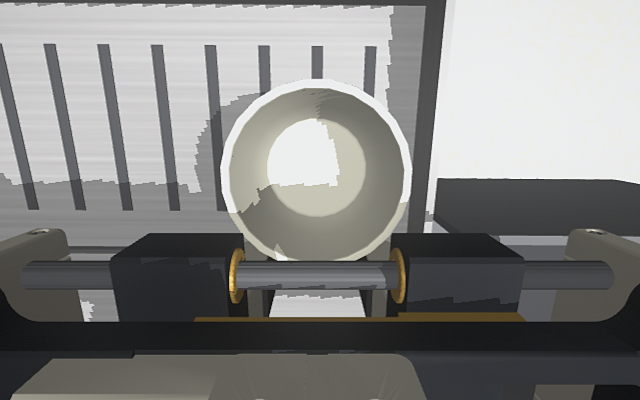

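The bowl is upright and centred in the cradle at about (316,172), on the shelf. I'll push 14 mm further, back off, lift, and go behind the second bowl.

```bash
python3 -m handwheel '[[[0.006,0,0],0,144],[[0.005,0,0],0,144],[[0.003,0,0],0,144],[[0,0,0],0,144],[[-0.01,0,0],0,144],[[-0.015,0,0],0,144],[[0,0,-0.035],0,144],[[0,0,-0.035],0,144],[[0,0,-0.01],0,144],[[-0.02,-0.03,0],0,144]]'
python3 -m handwheel '[[[-0.02,-0.035,0],0,144],[[-0.02,-0.035,0],0,144],[[-0.02,-0.035,0],0,144],[[-0.02,-0.035,0],0,144],[[-0.02,-0.035,0],0,144],[[-0.01,-0.035,0],0,144],[[0,-0.02,0],0,144],[[0,0,0],0,144]]'
python3 -c "
from h import *
where((-73,134,115))
c=bot.capture('scene');cv2.imwrite('pics/s2.png',c['img'])
c=bot.capture('wrist');cv2.imwrite('pics/w3.png',c['img'])
p=np.load('p.npy')
print(proj(toworld(np.array([[0,135,128],[0,45,144]])/1e3,p),c).round(0).tolist())"
```

```text
clock: 5.07
ee_pos: [0.5328, -0.1046, 0.1986]
ee_rot: [3.122, -0.313, 0.016]
ft_force: [1.2, -0.5, -0.4]
opening: 0.0399
grip_force: 0.0
clock: 5.73
ee_pos: [0.4634, 0.1552, 0.1958]
ee_rot: [-3.125, 0.285, -0.004]
ft_force: [0.5, 0.7, 1.0]
opening: 0.04
grip_force: 0.0
t 5.73 st [-78.1 136.4 195.8] yaw err 0.29 zaxis [ 0.003  0.003 -1.   ] F [0.5 0.7 1. ] open 0.04 grip 0.0 q [ 0.27  0.33 -0.76  1.99  0.28  0.93 -2.38]
tool shift [ 4.9  2.7 80.8]
[[316.0, 110.0], [467.0, 109.0]]
```

View pics/w3.png

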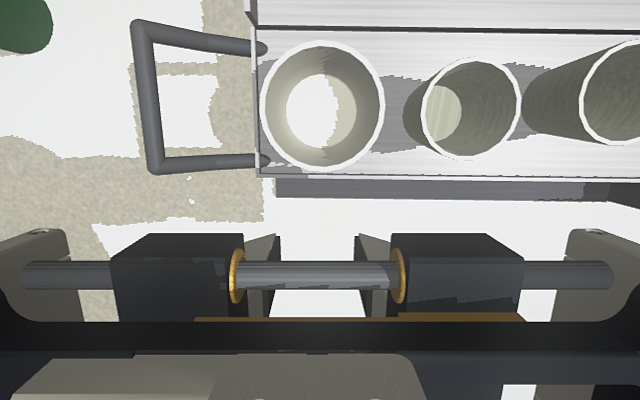

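The second bowl rim is at (323,105), at station y about 132. Joint 7 (−2.38) is close to its limit of −2.57, so I'll take the half turn, which gives the same grasp.

```bash
python3 -m handwheel '[[[0,0.004,0],-7,144],[[0,0,0],-7,144],[[0,0,0],-7,144],[[0,0,0],-7,144],[[0,0,0],-7,144],[[0,0,0],-7,144],[[0,0,0],-7,144],[[0,0,0],-7,144],[[0,0,0],-7,144],[[0,0,0],-7,144]]'
python3 -m handwheel '[[[0,0,0],-7,144],[[0,0,0],-7,144],[[0,0,0],-7,144],[[0,0,0],-7,144],[[0,0,0],-7,144],[[0,0,0],-7,144],[[0,0,0],-7,144],[[0,0,0],-7,144],[[0,0,0],-7,144],[[0,0,0],-7,144]]'
python3 -m handwheel '[[[0,0,0],-7,144],[[0,0,0],-7,144],[[0,0,0],-7,144],[[0,0,0],-7,144],[[0,0,0],-6,144],[[0,0,0],-6,144],[[0,0,0],0,144]]'
python3 -c "
from h import *
where((-73,132,115))"
```

```text
clock: 6.67
ee_pos: [0.463, 0.143, 0.1944]
ee_rot: [2.729, 1.553, -0.002]
ft_force: [0.4, 0.5, -0.3]
opening: 0.0402
grip_force: 0.0
clock: 7.5
ee_pos: [0.463, 0.1429, 0.1942]
ee_rot: [1.345, 2.839, -0.003]
ft_force: [-1.3, 0.1, 0.3]
opening: 0.0398
grip_force: 0.0
clock: 8.08
ee_pos: [0.4629, 0.1432, 0.1938]
ee_rot: [-0.296, -3.126, 0.002]
ft_force: [0.3, -0.2, 0.4]
opening: 0.0398
grip_force: 0.0
t 8.08 st [-76.4 124.5 193.8] yaw err 179.89 zaxis [-0.002 -0.001 -1.   ] F [ 0.3 -0.2  0.4] open 0.0398 grip 0.0 q [ 0.71  0.71 -1.44  1.99  0.78  1.18  0.33]
tool shift [-3.4  7.6 78.8]
```

```bash
python3 - <<'E'
import cv2
a=cv2.imread("pics/s2.png")[115:255,125:380];cv2.imwrite("pics/s2c.png",cv2.convertScaleAbs(cv2.resize(a,None,fx=3,fy=3,interpolation=cv2.INTER_CUBIC),alpha=1.4))
E
```

```text
(no output)
```

View pics/s2c.png

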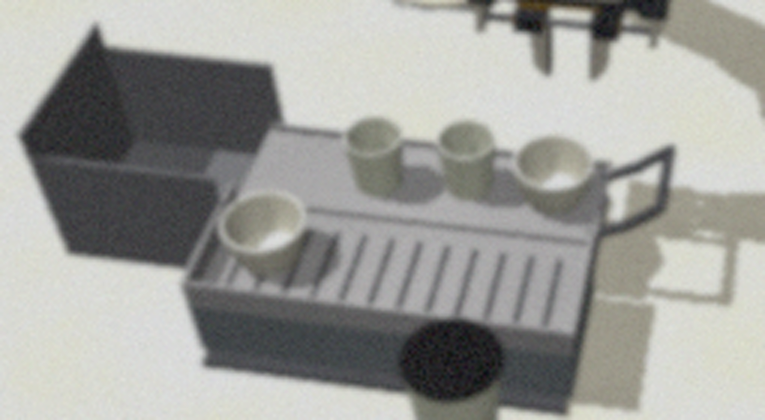

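The first bowl stands upright on the shelf, rim at about crop (263,222). Now I'll go down behind the second bowl; the tool axes are now −x, +y, down in the station frame.

```bash
python3 -c "
from h import *
c=bot.capture('scene');p=np.load('p.npy')
for x in(105,115,125,135): print(x,(3*(proj(toworld(np.array([x,-130,126])/1e3,p),c)[0]-[125,115])).round())"
python3 -m handwheel '[[[-0.003,0.008,0.02],0,144],[[0,0,0.03],0,144],[[0,0,0.028],0,144],[[0,0,0],0,144],[[0,0,0],0,144]]'
python3 -c "
from h import *
where((-70,132,115))"
```

```text
105 [267. 204.]
115 [264. 211.]
125 [260. 219.]
135 [257. 226.]
clock: 8.55
ee_pos: [0.4664, 0.1517, 0.1161]
ee_rot: [-0.301, -3.125, 0.002]
ft_force: [0.4, -0.6, 0.0]
opening: 0.04
grip_force: 0.0
t 8.55 st [-74.5 133.5 116.1] yaw err 179.71 zaxis [-0.003 -0.001 -1.   ] F [ 0.4 -0.6  0. ] open 0.04 grip 0.0 q [ 0.59  0.79 -1.29  2.03  0.9   1.06  0.24]
tool shift [-4.5 -1.5  1.1]
```

```bash
python3 -m handwheel '[[[-0.01,0,0],0,144],[[-0.01,-0.0005,0],0,144],[[-0.01,-0.0005,0],0,144],[[-0.01,-0.0005,0],0,144],[[-0.01,-0.0005,0],0,144],[[-0.01,-0.0005,0],0,144],[[-0.01,-0.0005,0],0,144],[[-0.01,-0.0005,0],0,144],[[-0.01,-0.0005,0],0,144],[[-0.01,-0.0005,0],0,144]]'
python3 -m handwheel '[[[-0.01,-0.0005,0],0,144],[[-0.01,-0.0005,0],0,144],[[-0.01,-0.0005,0],0,144],[[-0.01,-0.0005,0],0,144],[[-0.005,0,0],0,144],[[-0.003,0,0],0,144],[[0,0,0],0,144]]'
python3 -c "
from h import *
where((78,126,115))"
```

```text
clock: 9.38
ee_pos: [0.5655, 0.1291, 0.1166]
ee_rot: [-0.298, -3.127, 0.0]
ft_force: [-0.6, 0.8, -0.6]
opening: 0.0402
grip_force: 0.3
clock: 9.97
ee_pos: [0.6119, 0.1183, 0.1167]
ee_rot: [0.299, 3.127, 0.0]
ft_force: [-1.1, 0.1, 0.8]
opening: 0.0398
grip_force: 0.0
t 9.97 st [ 74.7 127.8 116.7] yaw err 179.82 zaxis [ 0.  0. -1.] F [-1.1  0.1  0.8] open 0.0398 grip 0.0 q [ 0.54  0.93 -1.2   1.7   0.94  1.19  0.47]
tool shift [-3.3 -1.8  1.7]
```

```bash
python3 -m handwheel '[[[-0.003,0,0],0,144],[[0,0,0],0,144],[[0.01,0,0],0,144],[[0.02,0,0],0,144],[[0.005,0,-0.04],0,144],[[0,0,-0.04],0,144],[[0.01,0.03,0],0,110],[[0.015,0.04,0],0,110],[[0.01,0.04,0],0,110],[[0.005,0.007,0],0,110]]'
python3 -m handwheel '[[[0,0,0],0,110],[[0,0,0],0,110]]'
python3 -c "
from h import *
where((0,245,123))
p=np.load('p.npy')
for n in('scene','side'):
    c=bot.capture(n)
    cv2.imwrite('pics/%s4.png'%n,c['img'])
    print(n,proj(toworld(np.array([[122,127,126],[0,245,125]])/1e3,p),c).round(1).tolist())
a=cv2.imread('pics/scene4.png')[115:255,125:380];b=cv2.imread('pics/side4.png')[150:290,265:445]
cv2.imwrite('pics/c4.png',cv2.convertScaleAbs(np.hstack([cv2.resize(a,(765,420))[:,230:],cv2.resize(b,(540,420))])[:,:800],alpha=1.4))"
```

```text
clock: 10.8
ee_pos: [0.5593, 0.2542, 0.1985]
ee_rot: [0.283, 3.128, 0.009]
ft_force: [0.5, 0.6, 0.5]
opening: 0.0517
grip_force: 0.0
clock: 10.97
ee_pos: [0.5617, 0.2466, 0.1968]
ee_rot: [0.293, 3.128, -0.001]
ft_force: [-0.1, -0.3, -0.6]
opening: 0.0521
grip_force: 0.0
t 10.97 st [  1.5 244.5 196.8] yaw err 180.03 zaxis [ 0.    -0.001 -1.   ] F [-0.1 -0.3 -0.6] open 0.0521 grip 0.0 q [ 0.36  0.83 -1.27  1.68  0.83  1.28  0.3 ]
tool shift [ 1.5  0.5 73.8]
scene [[300.9, 197.5], [347.4, 172.6]]
side [[308.6, 179.7], [325.7, 218.6]]
```

View pics/c4.png

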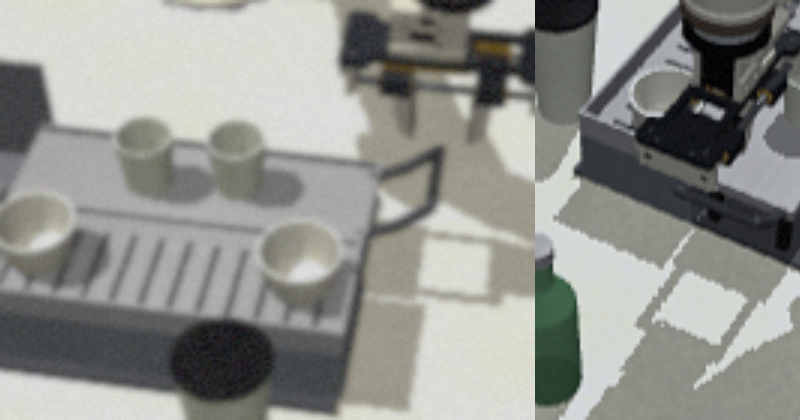

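Both bowls stand upright on the shelf, the second at crop (302,252), and the cups are in place. I'll descend on the handle bar and grip it.

```bash
python3 -m handwheel '[[[0.001,0,0.02],0,110],[[0,0,0.025],0,110],[[0,0,0.02],0,110],[[0,0,0.01],0,110],[[0,0,0],0,110],[[0,0,0],0,170],[[0,0,0],0,230],[[0,0,0],0,230],[[0,0,0],0,230],[[0,0,0],0,230]]' 20
python3 -c "
from h import *
where((0,245,123))"
```

```text
clock: 11.9
ee_pos: [0.5623, 0.2463, 0.1226]
ee_rot: [0.298, 3.126, 0.001]
ft_force: [-0.4, 0.3, 0.6]
opening: 0.0239
grip_force: 0.0
t 11.90 st [  2.2 244.3 122.6] yaw err 179.85 zaxis [ 0.001  0.    -1.   ] F [-0.4  0.3  0.6] open 0.0239 grip 0.0 q [ 0.32  0.9  -1.19  1.73  0.91  1.18  0.25]
tool shift [ 2.2  0.7 -0.4]
```

```bash
python3 -m handwheel '[[[0,0,0],0,245],[[0,0,0],0,245],[[0,0,0],0,245],[[0,0,0],0,245]]' 20
python3 -m handwheel '[[[0,-0.0023,-0.0172],0,245],[[0,-0.003,-0.017],0,245],[[0,-0.0036,-0.017],0,245],[[0,0,0],0,245]]'
python3 -c "
from h import *
where((0,236,174))"
```

```text
clock: 12.23
ee_pos: [0.5619, 0.2451, 0.1221]
ee_rot: [0.298, 3.127, -0.003]
ft_force: [-2.7, -4.6, 6.8]
opening: 0.0112
grip_force: 20.0
clock: 12.57
ee_pos: [0.56, 0.2358, 0.1762]
ee_rot: [0.299, 3.127, -0.003]
ft_force: [-0.3, -3.3, -5.1]
opening: 0.0115
grip_force: 20.0
t 12.57 st [  1.9 233.6 176.2] yaw err 179.79 zaxis [ 0.    -0.002 -1.   ] F [-0.3 -3.3 -5.1] open 0.0115 grip 20.0 q [ 0.37  0.84 -1.25  1.71  0.85  1.25  0.29]
tool shift [1.9 2.4 2.2]
```

```bash
python3 -m handwheel '[[[0,-0.0043,-0.0168],0,245],[[0,-0.005,-0.0166],0,245],[[0,-0.0056,-0.0164],0,245],[[0,-0.0063,-0.0161],0,245],[[0,-0.0069,-0.0159],0,245],[[0,-0.0075,-0.0156],0,245],[[0,-0.0082,-0.0152],0,245],[[0,0,0],0,245],[[0,0,0],0,245],[[0,0,0],0,245]]'
python3 -m handwheel '[[[0,0,0],0,245],[[0,0,0],0,245],[[0,0,0],0,245],[[0,0,0],0,245],[[0,0,0],0,245]]'
python3 -c "
from h import *
where()
c=bot.capture('scene')
cv2.imwrite('pics/c5.png',cv2.convertScaleAbs(cv2.resize(c['img'][115:255,125:380],None,fx=3,fy=3),alpha=1.4))"
```

```text
clock: 13.4
ee_pos: [0.5517, 0.1943, 0.2861]
ee_rot: [0.297, 3.127, 0.001]
ft_force: [-0.0, -0.6, -5.0]
opening: 0.0115
grip_force: 20.0
clock: 13.82
ee_pos: [0.5518, 0.1946, 0.2854]
ee_rot: [-0.297, -3.127, -0.001]
ft_force: [0.2, -1.0, -4.0]
opening: 0.0111
grip_force: 20.0
t 13.82 st [  1.5 191.6 285.4] yaw err 179.88 zaxis [-0.  0. -1.] F [ 0.2 -1.  -4. ] open 0.0111 grip 20.0 q [ 0.52  0.72 -1.39  1.66  0.72  1.39  0.41]
```

View pics/c5.png

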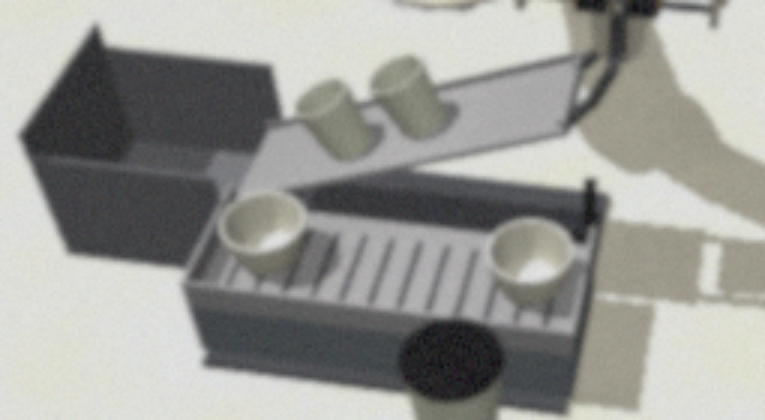

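At about 0.38 rad the cups have barely slid, at (335,125) and (410,100), still upright. I'll raise the tray a little more.

```bash
python3 -m handwheel '[[[0,-0.0043,-0.0075],0,245],[[0,-0.0045,-0.0074],0,245],[[0,-0.0046,-0.0073],0,245],[[0,0,0],0,245],[[0,0,0],0,245],[[0,0,0],0,245],[[0,0,0],0,245],[[0,0,0],0,245],[[0,0,0],0,245],[[0,0,0],0,245]]'
python3 -c "
from h import *
where()
c=bot.capture('scene')
cv2.imwrite('pics/c6.png',cv2.convertScaleAbs(cv2.resize(c['img'][115:255,125:380],None,fx=3,fy=3),alpha=1.4))
a=cv2.imread('pics/c5.png')
for n,i in(('c5',a),('c6',cv2.imread('pics/c6.png'))):
    # warm/greenish cup pixels in tray region, tub region
    d=i.astype(int); m=((d[:,:,2]-d[:,:,0])>12)&(d.max(2)>90); m=m.astype(np.uint8)
    k,_,st,ce=cv2.connectedComponentsWithStats(cv2.morphologyEx(m,cv2.MORPH_OPEN,np.ones((7,7))))
    print(n,[(s[4],c.round().astype(int).tolist()) for s,c in zip(st[1:],ce[1:]) if s[4]>600])"
```

```text
clock: 14.7
ee_pos: [0.5493, 0.1818, 0.3078]
ee_rot: [0.297, 3.127, 0.001]
ft_force: [-0.4, 2.1, -3.1]
opening: 0.0114
grip_force: 20.0
t 14.70 st [  1.4 178.5 307.8] yaw err 179.89 zaxis [ 0.     0.001 -1.   ] F [-0.4  2.1 -3.1] open 0.0114 grip 20.0 q [ 0.57  0.7  -1.42  1.64  0.7   1.42  0.45]
c5 [(np.int32(942), [579, 25]), (np.int32(15424), [672, 134]), (np.int32(1626), [270, 219]), (np.int32(7204), [650, 262]), (np.int32(1825), [534, 247]), (np.int32(2228), [743, 268]), (np.int32(6456), [614, 355])]
c6 [(np.int32(17168), [665, 119]), (np.int32(1487), [270, 219]), (np.int32(7261), [652, 261]), (np.int32(1819), [534, 247]), (np.int32(2517), [742, 270]), (np.int32(6521), [613, 356])]
```

That was my tenth picture, so from here I'll track the cups with template matching.

```bash
cat > tr.py <<'E'
from h import *
def track(i):
    a=cv2.imread('pics/c5.png')
    for (x0,y0,x1,y1) in((293,75,375,165),(368,50,450,145)):
        r=cv2.matchTemplate(i[:,200:520],a[y0:y1,x0:x1],cv2.TM_CCOEFF_NORMED);_,v,_,l=cv2.minMaxLoc(r)
        print("cup tmpl from",(x0,y0),"best",(l[0]+200,l[1]),round(v,2))
    print("tub dark patch mean/max",i[90:175,140:230].mean().round(1),cv2.blur(i,(9,9))[60:175,110:270].max())
def look():
    i=cv2.convertScaleAbs(cv2.resize(bot.capture('scene')['img'][115:255,125:380],None,fx=3,fy=3),alpha=1.4);track(i)
E
python3 -c "
from tr import *
track(cv2.imread('pics/c5.png'));track(cv2.imread('pics/c6.png'));look()
p=np.load('p.npy');c=bot.capture('scene')
def tr(d,h,t): return [0,(-185+d*np.cos(t)-h*np.sin(t))/1e3,(77+d*np.sin(t)+h*np.cos(t))/1e3]
for t in(.39,.45): print(t,[(3*(proj(toworld(tr(d,67,t),p),c)[0]-[125,115])).round().tolist() for d in(20,60,100,140,180,230)])"
```

```text
cup tmpl from (293, 75) best (293, 75) 1.0
cup tmpl from (368, 50) best (368, 50) 1.0
tub dark patch mean/max 75.1 203
cup tmpl from (293, 75) best (410, 306) 0.75
cup tmpl from (368, 50) best (419, 302) 0.78
tub dark patch mean/max 95.1 202
cup tmpl from (293, 75) best (410, 306) 0.75
cup tmpl from (368, 50) best (419, 302) 0.77
tub dark patch mean/max 93.9 201
0.39 [[237.0, 110.0], [270.0, 102.0], [303.0, 94.0], [338.0, 86.0], [373.0, 78.0], [418.0, 67.0]]
0.45 [[233.0, 110.0], [264.0, 101.0], [297.0, 91.0], [330.0, 81.0], [364.0, 70.0], [408.0, 57.0]]
```

The cups are off the tray and the tub has become brighter. I'll locate both in the tub by differencing against the first pictures.

```bash
python3 - <<'E'
from h import *
p=np.load('p.npy')
for n,ref in(('scene','scene0'),('side','side0')):
    c=bot.capture(n);d=cv2.absdiff(c['img'],cv2.imread(f'pics/{ref}.png')).max(2)
    tub=np.array([[x,y,z] for x in(-88,88) for y in(-373,-187) for z in(6,140)])/1e3
    h=cv2.convexHull(proj(toworld(tub,p),c).astype(np.int32));m=np.zeros(d.shape,np.uint8);cv2.fillPoly(m,[h],1)
    b=((cv2.GaussianBlur(d,(3,3),0)>25)&(m>0)).astype(np.uint8)
    k,_,st,ce=cv2.connectedComponentsWithStats(b)
    print(n,[(s.tolist(),q.round().tolist()) for s,q in zip(st[1:],ce[1:]) if s[4]>15])
    print([(y,proj(toworld([0,y/1e3,.036],p),c)[0].round().tolist()) for y in(-340,-280,-220)])
    x,y,w,hh=cv2.boundingRect(h);g=c['img'][y:y+hh,x:x+w].max(2);print(x,y);
    for r in g[::3,::3]: print(''.join(' .:-=+*#%@'[min(9,v//22)] for v in r))
E
```

```text
scene [([187, 146, 22, 21, 311], [199.0, 157.0]), ([210, 152, 8, 7, 27], [213.0, 155.0]), ([215, 158, 6, 6, 21], [218.0, 160.0]), ([174, 166, 21, 8, 114], [183.0, 170.0]), ([214, 170, 6, 6, 25], [216.0, 172.0]), ([197, 181, 9, 16, 69], [200.0, 188.0])]
[(-340, [167.0, 173.0]), (-280, [184.0, 175.0]), (-220, [202.0, 177.0])]
135 129
#####*-.=**##################
####*=...:--==++****#########
####+....:.:::::::::--=+++**#
###*-.....:::::::::::::::::+#
###=......:::::::::::::::::=#
##+:......:::::::::::::::::-#
#*:........::::::::::-=-::::*
*-.........:::::::::====::::*
=..........::::::::==++=-:::+
:..........:::::::===+==-::--
...........:.:::::=======--++
............:::::::-======-=+
....:......:::::::::-=====-=+
-::::::::::::-*+=-::--=====++
+::::::::::--=+****+=--===+++
*::::::::::::::::-----=-=++++
#=:::::::::::::::::::-==+++==
#*:::::::::::::::::::--=+++++
##=::::::::::::::::::-======+
##+:::::::::::::::::-======++
##*-::::::::::::::::==--===++
###+:::::::::::::::--+--==+**
###*-::::::::::::::-:-+=++*#*
####=:::::::::::::--:-==++*+=
#####***+==-::::::=:--=------
#############***+=-:--==-----
side [([359, 115, 11, 23, 83], [364.0, 125.0]), ([358, 130, 42, 37, 726], [382.0, 148.0])]
[(-340, [396.0, 135.0]), (-280, [390.0, 143.0]), (-220, [384.0, 152.0])]
357 100
-:*###*##......:+*#*##*#
.*#**###:..........+*#**
 #*####=..............-*
 =-**#+.................
 :*##*..................
-...+:..................
:...:..................:
*   ..................-.
.:--.................:.+
:..-.................:.#
*.::.....-:.........-..#
.=.....::-=++:.....:...#
 :=...:::=+++=:....:..-#
 :::.::::=++=-=::.-...##
--::.:::-+++==-:::....##
-=-++=::=++=-=:::.....#*
++++++++=++=-::::....###
+++++++++===:-:::...-##*
+++++++++==+-::::...##*#
++++++++++=:.-==:..+####
++++++++=::....:...#####
+++++++::... .....##*###
+++++-:..... ....+####*#
=++=:::..........###*###
```

```bash
python3 - <<'E'
from h import *
p=np.load('p.npy');c=bot.capture('scene')
K=np.array(c['mtx']);Rm=cv2.Rodrigues(np.array(c['rvec']))[0];t=np.array(c['tvec']).ravel();o=-Rm.T@t
cc,n=np.cos(p[2]),np.sin(p[2])
for uv in((197,156),(183,169),(209,157),(187,157)):
    for z in(.03,.06):
        d=Rm.T@np.linalg.solve(K,[uv[0],uv[1]-1.3,1]);w=o+d*(z-o[2])/d[2];e=w-[p[0],p[1],0]
        print(uv,z,np.round([cc*e[0]+n*e[1],-n*e[0]+cc*e[1]],3))
E
```

```text
(197, 156) 0.03 [-0.108 -0.277]
(197, 156) 0.06 [-0.076 -0.259]
(183, 169) 0.03 [-0.039 -0.3  ]
(183, 169) 0.06 [-0.009 -0.282]
(209, 157) 0.03 [-0.11  -0.235]
(209, 157) 0.06 [-0.078 -0.218]
(187, 157) 0.03 [-0.098 -0.309]
(187, 157) 0.06 [-0.066 -0.29 ]
```

Both cups are in the tub, at about (−60,−255) and (−10,−285). I'll lower the tray along the same arc.

```bash
python3 -m handwheel '[[[0,0.0046,0.0073],0,245],[[0,0.0045,0.0074],0,245],[[0,0.0043,0.0075],0,245],[[0,0.0041,0.0076],0,245],[[0,0.0041,0.0076],0,245],[[0,0.0075,0.0156],0,245],[[0,0.0069,0.0159],0,245],[[0,0.0063,0.0161],0,245],[[0,0.0056,0.0164],0,245],[[0,0.005,0.0166],0,245]]'
python3 -m handwheel '[[[0,0.0043,0.0168],0,245],[[0,0.0036,0.017],0,245],[[0,0.003,0.017],0,245],[[0,0,0],0,245]]'
python3 -c "
from h import *
where((0,245,123))"
```

```text
clock: 15.83
ee_pos: [0.5598, 0.2333, 0.1875]
ee_rot: [0.298, 3.127, -0.001]
ft_force: [0.4, 0.9, -2.7]
opening: 0.0113
grip_force: 20.0
clock: 16.17
ee_pos: [0.5618, 0.2437, 0.1351]
ee_rot: [-0.298, -3.127, -0.0]
ft_force: [3.1, 0.9, -2.6]
opening: 0.0114
grip_force: 20.0
t 16.17 st [  2.2 241.7 135.1] yaw err 179.84 zaxis [-0.001  0.    -1.   ] F [ 3.1  0.9 -2.6] open 0.0114 grip 20.0 q [ 0.33  0.89 -1.2   1.72  0.89  1.19  0.26]
tool shift [ 2.2  3.3 12.1]
```

```bash
python3 -m handwheel '[[[0,0.0008,0.004],0,245],[[0,0.0008,0.004],0,245],[[0,0.0004,0.003],0,245],[[0,0,0.002],0,245],[[0,0,0],0,245]]'
python3 -c "
from h import *
where((0,245,122))"
```

```text
clock: 16.58
ee_pos: [0.562, 0.245, 0.1255]
ee_rot: [0.299, 3.127, -0.002]
ft_force: [1.0, -1.6, -3.3]
opening: 0.011
grip_force: 20.0
t 16.58 st [  2.1 243.  125.5] yaw err 179.81 zaxis [ 0.    -0.001 -1.   ] F [ 1.  -1.6 -3.3] open 0.011 grip 20.0 q [ 0.33  0.9  -1.19  1.73  0.91  1.18  0.25]
tool shift [2.2 2.  3.4]
```

```bash
python3 -m handwheel '[[[0,0.0002,0.002],0,245],[[0,0.0002,0.002],0,245],[[0,0,0.001],0,245],[[0,0,0],0,245],[[0,0,0],0,245]]'
python3 -c "
from h import *
where((0,245,122))"
```

```text
clock: 17.0
ee_pos: [0.5622, 0.2451, 0.1242]
ee_rot: [0.299, 3.125, -0.005]
ft_force: [-5.8, -8.8, 19.1]
opening: 0.0111
grip_force: 20.0
t 17.00 st [  2.3 243.1 124.2] yaw err 179.81 zaxis [ 0.002 -0.003 -1.   ] F [-5.8 -8.8 19.1] open 0.0111 grip 20.0 q [ 0.32  0.9  -1.19  1.73  0.91  1.18  0.25]
tool shift [2.3 1.9 2.2]
```

The force shows the tray is on its stop. I'll ease off, open and withdraw upwards.

```bash
python3 -m handwheel '[[[0,0,-0.003],0,245],[[0,0,0],0,200],[[0,0,0],0,110],[[0,0,0],0,110],[[0,0,0],0,110],[[0,0,0],0,110],[[0,0,0],0,110],[[0,0,-0.02],0,110],[[0,0,-0.03],0,110],[[0,0,-0.04],0,110]]'
python3 -m handwheel '[[[0.02,0,-0.03],0,110],[[0.03,0,0],0,110],[[0.03,0,0],0,110],[[0.02,0,0],0,110],[[0,0,0],0,110],[[0,0,0],0,110],[[0,0,0],0,110]]'
python3 - <<'E'
from h import *
where()
p=np.load('p.npy');c=bot.capture('scene');r4=cv2.imread('pics/scene4.png')
i=c['img']
# tray end corner, handle and bowls unchanged vs picture 4 (tray flat, bowls on shelf)?
for nm,P in(('handle',[0,.245,.125]),('tray end',[40,.18,.08]),('bowl -y',[.122,-.128,.11]),('bowl +y',[.122,.127,.11])):
    if nm=='tray end':P=[.04,.18,.08]
    u,v=proj(toworld(P,p),c)[0].round().astype(int);v+=1
    t=r4[v-10:v+11,u-10:u+11];m=cv2.matchTemplate(i[v-22:v+23,u-22:u+23],t,cv2.TM_CCOEFF_NORMED);_,q,_,l=cv2.minMaxLoc(m);print(nm,'shift px',(l[0]-12,l[1]-12),round(q,2))
d=cv2.absdiff(i,cv2.imread('pics/scene0.png')).max(2)
for nm,(x,y) in dict(bottle=(404,210),bigcup=(276,250),black=(450,181)).items(): print(nm,d[y-15:y+16,x-15:x+16].mean().round(1))
for r in i[129:206:3,135:222:3].max(2): print(''.join(' .:-=+*#%@'[min(9,v//22)] for v in r))
E
```

```text
clock: 17.83
ee_pos: [0.5605, 0.2451, 0.2123]
ee_rot: [-0.296, -3.123, 0.003]
ft_force: [0.5, 0.5, -0.6]
opening: 0.0523
grip_force: 0.0
clock: 18.42
ee_pos: [0.4645, 0.2648, 0.244]
ee_rot: [0.298, 3.127, -0.0]
ft_force: [-0.3, -0.4, -0.7]
opening: 0.0522
grip_force: 0.0
t 18.42 st [-97.3 244.3 244. ] yaw err 179.82 zaxis [ 0.001 -0.    -1.   ] F [-0.3 -0.4 -0.7] open 0.0522 grip 0.0 q [ 0.42  0.68 -1.4   1.82  0.71  1.27  0.2 ]
handle shift px (0, 0) 0.85
tray end shift px (0, 0) 0.99
bowl -y shift px (0, 0) 0.99
bowl +y shift px (0, 0) 0.99
bottle 4.3
bigcup 5.0
black 8.2
###***-.=***########*#*#####*
####*=...::--==++****#######*
#**#+:...:::::::::::--=+++**#
##**:.....:::::::::::::::::+#
##*=......:::::::::::::::::=#
##+.......::.:::::::::::::.-*
**:........:::::::::::::::::*
*-.........:::::::::::::::::*
+:.........:::::::::::::::::+
:...........:::::::::::::::-=
............::::::::::::::-+=
............::::::::-====:=++
...........::::::::-======+++
-::::::::.::-**+--:=--===++++
+::::::::::--++***++=-===++++
*::.:::::.:::::::----==-=++++
*=:::::::::::::::::::-=-+++++
**::::::.::::::::::::--=+++++
##-::::::::::::::::::-======+
##+:::::::::::::::.::=======+
##*-::::::::::::::::-=-====++
###=:::::::::::::::--=--==+**
###*:::::::::::::::=:-+==+*#*
#*##=:::::::::::::--:--=++++-
##*#***++=--::::::=::-=------
########*##****++=-:--=------
```

The tray is flat, the bowls are standing and the bystanders haven't moved. One cup dropped lower in the tub as the tray came down, so it may have been leaning on the tray edge. I'll check from above with the wrist camera, using code.

```bash
python3 -m handwheel '[[[-0.0115,-0.035,-0.004],0,110],[[-0.0115,-0.035,-0.004],0,110],[[-0.0115,-0.035,-0.004],0,110],[[-0.0115,-0.035,-0.004],0,110],[[-0.0115,-0.035,-0.004],0,110],[[-0.0115,-0.035,0],0,110],[[-0.0115,-0.035,0],0,110],[[-0.0115,-0.035,0],0,110],[[-0.0115,-0.035,0],0,110],[[-0.0115,-0.035,0],0,110]]'
python3 -m handwheel '[[[-0.0115,-0.035,0],0,110],[[-0.0115,-0.035,0],0,110],[[-0.0115,-0.035,0],0,110],[[-0.0115,-0.035,0],0,110],[[-0.0115,-0.034,0],0,110],[[0,0,0],0,110],[[0,0,0],0,110]]'
python3 - <<'E'
from h import *
where()
p=np.load('p.npy');c=bot.capture('wrist');np.save('w.npy',c['img'])
# rectify to station plane z=30 mm over the tub
q=np.array([[-90,-380],[90,-380],[90,-170],[-90,-170]])/1e3
uv=proj(toworld(np.c_[q,np.full(4,.04)],p),c).astype(np.float32);print(uv.round())
H=cv2.getPerspectiveTransform(uv,np.float32([[0,60],[0,0],[70,0],[70,60]])[:, :])
g=cv2.warpPerspective(c['img'],H,(70,60)).max(2)
print('cols: y -380..-170 (3mm), rows: x 90 (top)..-90')
for r in g[::2]: print(''.join(' .:-=+*#%@'[min(9,v//26)] for v in r))
E
```

```text
clock: 19.3
ee_pos: [0.5112, -0.1035, 0.2638]
ee_rot: [0.301, 3.127, 0.001]
ft_force: [0.9, 0.7, 0.5]
opening: 0.0516
grip_force: 0.0
clock: 19.88
ee_pos: [0.5341, -0.2859, 0.2627]
ee_rot: [-0.309, -3.126, -0.003]
ft_force: [-0.6, 0.9, -0.3]
opening: 0.0525
grip_force: 0.0
t 19.88 st [  73.5 -283.8  262.7] yaw err 179.42 zaxis [-0.     0.002 -1.   ] F [-0.6  0.9 -0.3] open 0.0525 grip 0.0 q [ 1.32  0.81 -1.4   1.63  0.81  1.41  1.2 ]
[[224.  32.]
 [236. 197.]
 [411. 195.]
 [422.  29.]]
cols: y -380..-170 (3mm), rows: x 90 (top)..-90
:::::::::::::::::::::::::::::::::::::::::::::::::::::::::::::::::--:::
:::::::::::::::::::::::::::::::::::::::::::::::::::::::::::::::::-=:::
:::::---------======================+-=++=+++==++=+++==++=++=::::-=:::
:::::-=--=--========================+++++++++++++++++++++++++::::--:::
:::::-----===-======================++++*++++++++++++++++++++::::-=:--
:::::----=-------===================*++**+++++*+++++++++++++*::::-=:-+
:::::---=-=--=--===================+++++*++++++++++++++++++++::::-=.-+
:::::----=---=-=====================*+++**+++**++*+++++++++++:::
[... 868 characters left out ...]
----======================-******++*+@+=-+*#*=-++++++++@-*--#
::::::=----=========================+**+*++++++#@=====-====+++%%.-*--#
::::::=---==-======================-*+++++++++++++%@+---=-+%@=:---*::%
::::::=-==-==--=====================+**++++++++++++++++++++++-----*::#
::::::----===--====================-*++++++++++++++++++++++++-::--*:-#
::::::--==-----=====================+++++++++++++++++++++++++-::::*---
::::::------------=================-+++++++++++++++++++++++++-::::+-::
:::::.------------=---=============-*++++++++++++++++++++++++-::::+-::
::::::====----------------------::::-----------:::::::::::::::::::+-::
::::::...................:...:..::::::::::::::::::::::::::::::::::+%@@
```

Seen from above, one cup lies at y −310 to −245 and the other stands upright at y about −215, x about 0, so both are well inside the tub. I can't be sure the standing cup was below 125 mm while the tray was raised. I'll raise the tray briefly once more to satisfy step 2 beyond doubt.

```bash
python3 -m handwheel '[[[0.0048,0.0352,0],0,110],[[0.0048,0.0352,0],0,110],[[0.0048,0.0352,0],0,110],[[0.0048,0.0352,0],0,110],[[0.0048,0.0352,0],0,110],[[0.0048,0.0352,0],0,110],[[0.0048,0.0352,0],0,110],[[0.0048,0.0352,0],0,110],[[0.0048,0.0352,0],0,110],[[0.0048,0.0352,0],0,110]]'
python3 -m handwheel '[[[0.0048,0.0352,0],0,110],[[0.0048,0.0352,0],0,110],[[0.0048,0.0352,0],0,110],[[0.0048,0.0352,0],0,110],[[0.0048,0.0352,0],0,110],[[0,0,0],0,110],[[0,0,0],0,110],[[0,0,0],0,110]]'
python3 -c "
from h import *
where((1,243.5,124))"
```

```text
clock: 20.77
ee_pos: [0.5526, 0.0757, 0.2641]
ee_rot: [0.294, 3.128, -0.0]
ft_force: [0.8, 0.2, -0.8]
opening: 0.0519
grip_force: 0.0
clock: 21.43
ee_pos: [0.5622, 0.251, 0.2638]
ee_rot: [-0.293, -3.128, 0.001]
ft_force: [0.5, -0.8, 0.4]
opening: 0.0522
grip_force: 0.0
t 21.43 st [  1.1 248.9 263.8] yaw err 180.01 zaxis [-0.    -0.001 -1.   ] F [ 0.5 -0.8  0.4] open 0.0522 grip 0.0 q [ 0.36  0.73 -1.27  1.6   0.72  1.35  0.37]
tool shift [ 1.000e-01 -5.300e+00  1.398e+02]
```

```bash
python3 -m handwheel '[[[0,-0.0053,0.03],0,110],[[0,0,0.035],0,110],[[0,0,0.035],0,110],[[0,0,0.025],0,110],[[0,0,0.014],0,110],[[0,0,0],0,110],[[0,0,0],0,110]]'
python3 -m handwheel '[[[0,0,0],0,180],[[0,0,0],0,245],[[0,0,0],0,245],[[0,0,0],0,245],[[0,0,0],0,245],[[0,0,0],0,245],[[0,0,0],0,245],[[0,0,0],0,245]]' 20
python3 -c "
from h import *
where((1,243.5,124))"
```

```text
clock: 22.02
ee_pos: [0.5624, 0.244, 0.1252]
ee_rot: [-0.3, -3.127, -0.0]
ft_force: [0.4, -0.0, 0.1]
opening: 0.0521
grip_force: 0.0
clock: 22.68
ee_pos: [0.5623, 0.245, 0.1252]
ee_rot: [0.298, 3.127, 0.001]
ft_force: [0.7, 0.3, 1.4]
opening: 0.0113
grip_force: 20.0
t 22.68 st [  2.4 243.  125.2] yaw err 179.85 zaxis [ 0.  0. -1.] F [0.7 0.3 1.4] open 0.0113 grip 20.0 q [ 0.31  0.87 -1.14  1.73  0.86  1.14  0.28]
tool shift [1.4 0.5 1.2]
```

```bash
python3 -m handwheel '[[[0,-0.0023,-0.0172],0,245],[[0,-0.003,-0.017],0,245],[[0,-0.0036,-0.017],0,245],[[0,-0.0043,-0.0168],0,245],[[0,-0.005,-0.0166],0,245],[[0,0,0],0,245],[[0,0,0],0,245],[[0,0,0],0,245],[[0,0,0],0,245],[[0,0,0],0,245]]'
python3 -m handwheel '[[[0,0.005,0.0166],0,245],[[0,0.0043,0.0168],0,245],[[0,0.0036,0.017],0,245],[[0,0.003,0.017],0,245],[[0,0.0013,0.0086],0,245],[[0,0.0006,0.004],0,245],[[0,0.0004,0.003],0,245],[[0,0,0],0,245]]'
python3 -c "
from h import *
where((2,243,125))"
```

```text
clock: 23.52
ee_pos: [0.5588, 0.2276, 0.2092]
ee_rot: [0.297, 3.128, 0.002]
ft_force: [2.1, 5.0, -1.8]
opening: 0.0117
grip_force: 20.0
clock: 24.18
ee_pos: [0.5623, 0.2449, 0.1251]
ee_rot: [-0.297, -3.127, 0.002]
ft_force: [0.7, 1.5, 2.4]
opening: 0.0112
grip_force: 20.0
t 24.18 st [  2.4 243.  125.1] yaw err 179.89 zaxis [-0.    -0.001 -1.   ] F [0.7 1.5 2.4] open 0.0112 grip 20.0 q [ 0.31  0.87 -1.14  1.73  0.86  1.15  0.28]
tool shift [0.4 0.  0.1]
```

The tray is back flat, at the same handle height and with little force. I'll release, withdraw, check and hand in.

```bash
python3 -m handwheel '[[[0,0,0],0,200],[[0,0,0],0,110],[[0,0,0],0,110],[[0,0,0],0,110],[[0,0,0],0,110],[[0,0,0],0,110],[[0,0,0],0,110],[[0,0,-0.03],0,110],[[0,0,-0.04],0,110],[[0,0,-0.04],0,110]]'
python3 -m handwheel '[[[0.03,0,-0.02],0,110],[[0.03,0,0],0,110],[[0.03,0,0],0,110],[[0,0,0],0,110],[[0,0,0],0,110],[[0,0,0],0,110],[[0,0,0],0,110],[[0,0,0],0,110],[[0,0,0],0,110]]'
python3 - <<'E'
from h import *
where()
p=np.load('p.npy');c=bot.capture('scene');r4=cv2.imread('pics/scene4.png');i=c['img']
for nm,P in(('handle',[0,.245,.125]),('tray end',[.04,.18,.08]),('bowl -y',[.122,-.128,.11]),('bowl +y',[.122,.127,.11])):
    u,v=proj(toworld(P,p),c)[0].round().astype(int);v+=1
    t=r4[v-10:v+11,u-10:u+11];m=cv2.matchTemplate(i[v-22:v+23,u-22:u+23],t,cv2.TM_CCOEFF_NORMED);_,q,_,l=cv2.minMaxLoc(m);print(nm,(l[0]-12,l[1]-12),round(q,2))
for r in i[156:180:3,135:222:3].max(2): print(''.join(' .:-=+*#%@'[min(9,v//22)] for v in r))
E
```

```text
clock: 25.02
ee_pos: [0.5613, 0.2442, 0.2368]
ee_rot: [-0.297, -3.125, 0.001]
ft_force: [1.7, -0.0, 0.4]
opening: 0.0521
grip_force: 0.0
clock: 25.77
ee_pos: [0.4744, 0.2615, 0.2563]
ee_rot: [-0.3, -3.127, -0.001]
ft_force: [0.7, -0.9, 0.2]
opening: 0.0519
grip_force: 0.0
t 25.77 st [-87.  242.9 256.3] yaw err 179.78 zaxis [-0.001  0.001 -1.   ] F [ 0.7 -0.9  0.2] open 0.0519 grip 0.0 q [ 0.42  0.64 -1.35  1.79  0.66  1.26  0.26]
handle (0, 0) 0.89
tray end (0, 0) 0.99
bowl -y (0, 0) 0.99
bowl +y (0, 0) 0.99
:...........:::::::::::::::-=
............::.:::::::::::-+=
............:::::.::-====:=++
...........::::::::-=====++++
-:::::::::::-**+=-:=--===++++
+:::::::::::-++***++=-===++++
*::::::::::::::::----====++++
#=:::::::::::::::::::-==+++++
```

```bash
python3 -c "
from rig import bot
print(bot.finish_job())"
```

```text
the job is handed in; nothing more can be done
None
```

I handed the job in at about 26 s: both bowls stand on the drain shelf, both paper cups are in the waste tub, the tray is flat and released, and the bystanders are where they were; the hand-in returned no verdict.

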